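# Slide the keg tapping head round the rail into the rinse dock

## Robot

A 6-joint arm with a two-finger parallel gripper is mounted at the origin on the work surface. World frame = base frame: x ahead of the robot, y to its left, z up, the work surface at z = 0. Lengths are in m, angles in degrees, forces in N, time in s.
With the tool pointing down it reaches from about 0.4 to 0.825 m from the base axis. Payload 7 kg.
Tool frame: the origin (TCP) lies on the front face of the gripper's body, between the roots of the fingers; the fingertips stand 66 mm ahead of it and the grasp point (between the pads) lies 47 mm ahead of it; z points along the fingers, y is the line along which they close (so a half turn about z gives the same grasp; the last joint's range is limited). The gripper opens to 88 mm and grips with 3 to 60 N. Pads are 19 mm wide; open, the fingers measure 130 mm over their backs; the gripper's body (78 mm by 193 mm) begins 47 mm behind the grasp point.
Start: joints at [79.991, 20.546, 0.682, 0, -70.136, -16.507], TCP at [0.301, 0.604, 0.292] pointing down, gripper open.
Joint ranges: [-176.03, 176.03], [-82.01, 121.73], [-58.28, 71.71], [-173.87, 95.51], [-174.79, -0.11], [-173.66, 173.66]. Speed limits (degrees/s): [136.94, 136.94, 172.46, 180, 180, 180].

## Interface

Orientations are given as [roll, pitch, yaw] about the fixed x, y, z axes, in that order (R = Rz(yaw) Ry(pitch) Rx(roll)).
In Python, from plant import ctrl gives the robot as it stands.
- The arm moves only by the tool send_rows, never from a script. Its argument "deltas" is a list of rows, each a list of 2 entries, a list of its own where there are three numbers: the shift along the tool's x, y, z each as a share of 800 mm, from -1 to 1, then the turn about the tool's z as a share of 90 degrees, from -1 to 1. A call has exactly 5 rows; each row is the pose to reach, as a shift and turn from the pose commanded when the call began, along the tool's axes at that moment; what a row does not reach only later rows make up. A row lasts 1/12 s, in which the tool goes at most 41.7 mm and 7.16 degrees, less where a joint would pass 70% of its speed; a pose out of reach is approached as far as the arm can. A call with a number of a shift or a turn outside -1 to 1 is refused whole. A call with a gripper value outside its range is refused whole. "gripper" is the opening, from 0 (shut) to 1 (fully open), set as the call begins (left out, the last holds). The fingers move at their own pace and stop on an object; the grip force is fixed at half the most. Time passes only in rows, so rows that repeat a pose let the fingers close, or fill a call up. It gives the time, the measured TCP pose, the force, the opening and the grip force at its end, in the units of the state.
- ctrl.get_obs(): the state, without advancing time (a new reading comes with each control period).
- ctrl.snapshot(name): name is "side" or "top"; returns a dict with "color" (400x640x3 uint8, red, green, blue), "vertical_fov" (degrees; the focal length in pixels is half the picture's height over the tangent of half this angle, whatever the lens; pixels are square), "cx", "cy" (the principal point, pixels), "rvec" (rotation vector, rad) and "tvec" (3), from world to camera coordinates, as OpenCV has them. Camera axes: x right, y down, z forward; pixel columns grow to the right and rows downward; lengths in m; the calibration is good to about 2 mm. A picture is of the moment at which its call begins. There is no depth.
- ctrl.close_job(): hands the job in; it is judged then, once.
Trained networks look in a picture, given as the dict that the camera call returned (one of the last four; its "shot" number tells which), for a name from the list of things; names that differ only in an ending like _2 or _b are one class to them, and where a whole thing is asked for, a point or a joint stands for the part that bears it (a point fixed in the world has none). Each returns a list of dicts, best first, with "conf" (0 to 1); they miss things now and then, are a little off and sometimes report something else, mostly with a low value. They report only what shows in the picture. A call takes as long as a camera call. They do not tell look-alikes from the thing itself.
- ctrl.boxes_of(picture, thing): "xy" ([column, row] as shares, 0 to 1, of the picture: columns of its width, rows of its height, amid what is visible of it).
- ctrl.cut_out(picture, thing): "pixels" (400x640 bool, what is visible of it) and "xy" ([column, row] as shares, 0 to 1, of the picture: columns of its width, rows of its height, amid what is visible of it).
The state is a dict: "clock": time; "joint_pos": joint angles; "qvel": joint speeds; "tau": joint torques, N m; "tool_pos": TCP position; "orientation": TCP orientation; "force": force on the tool from outside, world axes, zero at the start; "moment": the same for the moment, N m; "opening": finger opening in m; "gripper_force": force on a finger pad.
Only numpy, scipy, OpenCV 4.12 (cv2) and the standard library are available. Lean on these libraries where they do the work, as an engineer would, in place of code of your own. Each camera call takes 0.05 s, during which the arm holds its last target. There are 200 camera calls.

## Task

Slide the keg tapping head, keeping it upright and down on the bench, into the flared mouth of the guide rails and round the bend, gently and without jamming it against the rails. At the far end press it fully home against the rubber stop with a steady push of about 12 N (never more than 18 N) for at least half a second, then let go and leave it standing there. Leave the other things on the bench alone.

Things in the scene. Friction and masses are not known exactly. Their poses are not given: they have to be found in the camera images.
- head: Keg tapping head, loose, 0.5 to 0.95 kg, standing upright: a round foot disc of slippery grey plastic 70 mm across, 14 mm high, then a black rubber-sleeved drum 40 mm across up to 72 mm above the bench (steel top). A small brass stub beside the drum stays inside the foot's outline, under 24 mm height. Origin: centre of the foot's underside; z along the drum. It is round: yaw does not matter.
- head_mid (a point): Centre of the tapping head, on its axis, 36 mm above the bench when it stands on it. The drum is best gripped about 10 mm higher than this point (40 mm wide, fingertips then stay above the rails and the stub). Sliding it takes 1 to 4 N, more if it is pressed down on the bench.
- rails: Fixed steel guide rails: walls 16 mm high, 8 mm thick, channel 74 mm wide (2 mm play each side of the foot), the bench is its floor. Origin on the bench, on the centre line where the bend begins; z up. Centre line: along +y at x=0 from y=-60 mm, then a quarter circle to x=100, y=100 mm, then along +x at y=100 mm to the dock. Force of the head on walls and stop must stay below 20 N.
- mouth (a point): In the rails: centre line where the flare ends and the straight entry begins (x=0, y=-60 mm of the rails), 36 mm above the bench. The flare opens from 74 mm here to 126 mm wide at y=-105 mm.
- arc_centre (a point): In the rails: centre of the bend (x=100, y=0 mm of the rails), 36 mm above the bench; the bend's centre line has radius 100 mm about it.
- home (a point): In the dock: nominal place of head_mid when the drum touches the rubber stop (rails' x=165, y=100 mm), 36 mm above the bench. The stop's setting is not measured: the true place lies up to 8 mm nearer or farther along the rails' x and must be felt. There the drum can be gripped on its +y and -y sides (rails' axes), the stop being on +x.
- dock: Fixed end of the rails, axes as the rails', origin on the bench under home. A black rubber stop on a steel stem, 24 mm wide, 33 to 63 mm above the bench, faces -x at x=20 mm give or take 8 mm; it meets the drum, the foot goes under it; it gives under 2 mm at 20 N. Behind: a bracket 68 mm high from x=47 mm, a grey rinse unit 85 mm high from x=110 mm with fittings to 117 mm.
- cap_cup: Bystander: small grey plastic cup, 52 mm across, 45 mm high, on the bench inside the bend. Origin: centre of its underside.
- seal: Bystander: black rubber ring 48 mm across, 10 mm high, lying inside the bend beside the exit leg. Origin: centre of its underside.
- beer1: Bystander: brown bottle 62 mm across, 190 mm high, standing left of the rails. Origin: centre of its underside.
- beer2: Bystander: green bottle 62 mm across, 190 mm high, standing left of the rails. Origin: centre of its underside.
- spanner: Bystander: steel spanner 200 mm long lying flat left of the rails. Origin: on its underside.
- brush: Bystander: brush lying on the bench to the right. Origin: on its underside.
- can: Bystander: aluminium can 66 mm across, 115 mm high, standing at the right. Origin: centre of its underside.
Not all that is in view belongs to the job. What is shaped like the head but purple is not meant.

How it is judged:
By the outcome, as a careful person would: the job done as asked, in the order asked, and still so for the second after the job is handed in, with the robot touching nothing.
It also fails if it takes over 72 s, if anything falls off the work surface, if the arm or the gripper's body presses on something with over 40 N, if the wrist force passes 120 N, or if a joint passes its speed limit or range.

## Working session

There is one attempt and no reset: what is moved stays moved. The work goes in short steps, Python scripts to look and compute and a tool call to move; the robot and the scene stay as the last step left them, time stands still between calls to the robot, and variables do not carry over. Pictures are saved under pics/ and viewed, at most 10 in all, crops included, and the job is handed in when it is done.

Besides the shell and the picture viewer there is one more tool, called as name([rows], argument=value, ...), one row to a line, values as JSON. send_rows: Moves the arm, as the interface text tells. Shift numbers are shares of 800 mm and turn numbers shares of 90 degrees, none past 1 either way. Its arguments: {"type":"object","properties":{"deltas":{"type":"array","items":{"type":"array"}},"gripper":{"type":"number"}},"required":["deltas"]}

```bash
ls; mkdir -p pics; python3 - <<'E'
from plant import ctrl
import cv2, pickle
o=ctrl.get_obs(); print({k:o[k] for k in('clock','tool_pos','orientation','force','opening')})
P={}
for n in('top','side'):
    p=ctrl.snapshot(n); P[n]=p
    cv2.imwrite(f'pics/{n}0.png',p['color'][:,:,::-1])
    print(n,p['vertical_fov'],p['cx'],p['cy'],p['rvec'],p['tvec'])
    for t in('head','rails','dock','cap_cup','seal','beer1','can'):
        print(t,[(round(d['conf'],2),round(d['xy'][0]*640,1),round(d['xy'][1]*400,1)) for d in ctrl.boxes_of(p,t)][:4])
pickle.dump(P,open('P.pkl','wb'))
E
```

```text
pics
{'clock': 0.0, 'tool_pos': array([0.30119907, 0.60364827, 0.29123845]), 'orientation': array([ 1.79906026e+02, -9.50364699e-03, -2.65235440e+01]), 'force': array([-0.34819054, -0.07322767, -0.33424395]), 'opening': 0.08748916611894575}
top 51.67123633546402 315.44079549242133 198.59883858030707 [ 2.177626   -2.17492577  0.07940677] [0.03946856 0.52320717 1.02674984]
head [(0.78, 420.7, 246.2), (0.7, 420.1, 195.6), (0.45, 309.4, 80.5)]
rails [(0.65, 422.2, 199.0), (0.59, 310.1, 81.2)]
dock [(0.91, 307.8, 80.4)]
cap_cup [(0.71, 361.5, 150.1)]
seal [(0.76, 351.2, 128.6)]
beer1 [(0.7, 307.8, 80.5), (0.67, 151.6, 208.3), (0.59, 160.4, 143.0)]
can [(0.75, 458.4, 132.0)]
side 57.026695402839 318.5120015457655 197.49699632847083 [ 2.08549424 -0.03909172  0.01869717] [-0.53783065  0.08662714  0.86257884]
head [(0.8, 246.5, 294.0)]
rails [(0.96, 416.2, 207.8)]
dock [(0.8, 434.9, 201.0)]
cap_cup []
seal [(0.5, 393.4, 243.4)]
beer1 [(0.75, 348.8, 137.6), (0.62, 300.2, 134.7)]
can [(0.9, 419.4, 306.5), (0.52, 414.6, 206.8), (0.38, 309.0, 372.7)]
```

View pics/top0.png

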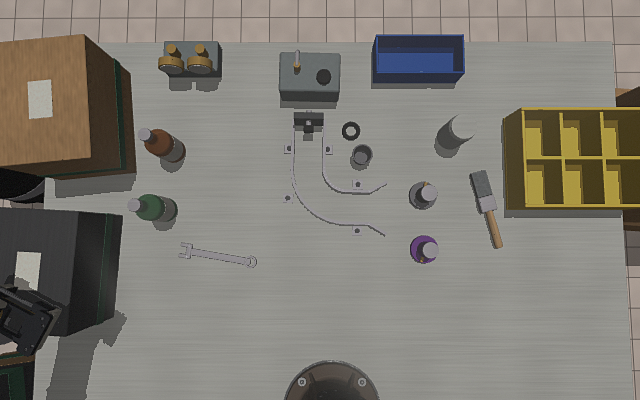

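View pics/side0.png

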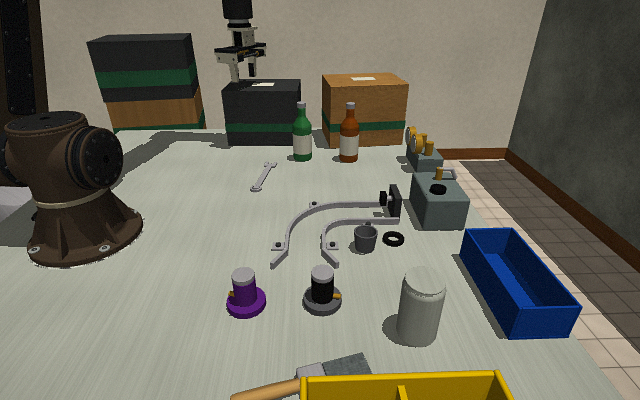

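The top view shows two head-shaped things: a black drum on a grey foot at (423,195), and a purple one at (424,249). In the side view they are at (322,290) and (245,292). The black and grey one fits the description; I'll confirm it in an enlarged crop.

```bash
cat > h.py <<'E'
import numpy as np, cv2
def cam(p):
    f=200/np.tan(np.radians(p['vertical_fov'])/2)
    K=np.array([[f,0,p['cx']],[0,f,p['cy']],[0,0,1]]); R=cv2.Rodrigues(np.array(p['rvec'],float))[0]
    return K,R,np.array(p['tvec'],float)
def proj(p,X):
    K,R,t=cam(p); return cv2.projectPoints(np.asarray(X,float).reshape(-1,3),np.array(p['rvec'],float),t,K,None)[0].reshape(-1,2)
def plane(p,uv,z):
    K,R,t=cam(p); C=-R.T@t; d=R.T@np.linalg.inv(K)@np.array([*uv,1.]); return C+d*(z-C[2])/d[2]
def tri(ps,uvs):
    A=np.zeros((3,3));b=np.zeros(3)
    for p,uv in zip(ps,uvs):
        K,R,t=cam(p);C=-R.T@t;d=R.T@np.linalg.inv(K)@np.array([*uv,1.]);d/=np.linalg.norm(d)
        M=np.eye(3)-np.outer(d,d);A+=M;b+=M@C
    return np.linalg.solve(A,b)
def curve(off,z,n=60):   # rails curve offset (left of travel +), rails frame
    pts=[(-off,y) for y in np.linspace(-.06,0,n//3)]
    a=np.linspace(0,np.pi/2,n)
    pts+=[(.1-(.1+off)*np.cos(s),(.1+off)*np.sin(s)) for s in a]
    pts+=[(x,.1+off) for x in np.linspace(.1,.165,n//3)]
    return np.array([(x,y,z) for x,y in pts])
def toW(q,X):
    c,s=np.cos(q[2]),np.sin(q[2]); X=np.asarray(X,float)
    return np.c_[q[0]+c*X[:,0]-s*X[:,1], q[1]+s*X[:,0]+c*X[:,1], X[:,2]]
E
python3 - <<'E'
import pickle,cv2,numpy as np
from h import *
from scipy.optimize import least_squares
P=pickle.load(open('P.pkl','rb'))
T,S=P['top'],P['side']
# coarse rails guess from the top view
b=plane(T,(310,81),0);print('scale px/m', np.linalg.norm(proj(T,[[.5,0,0]])-proj(T,[[.6,0,0]]))*10)
for uv in((289,149),(327,149),(358,184),(358,230),(308,126),(385,236),(386,183)): print(uv,plane(T,uv,.0).round(3))
a=cv2.resize(T['color'][100:270,270:450],None,fx=4,fy=4,interpolation=cv2.INTER_CUBIC)[:600]
cv2.imwrite('pics/tc.png',cv2.resize(T['color'][105:255,260:460],None,fx=4,fy=4,interpolation=cv2.INTER_CUBIC)[:,:,::-1])
cv2.imwrite('pics/sc.png',cv2.resize(S['color'][175:325,220:420],None,fx=4,fy=4,interpolation=cv2.INTER_CUBIC)[:,:,::-1])
E
```

```text
scale px/m 383.6257419683773
(289, 149) [0.655 0.11  0.   ]
(327, 149) [0.655 0.01  0.   ]
(358, 184) [ 0.563 -0.07   0.   ]
(358, 230) [ 0.444 -0.069  0.   ]
(308, 126) [0.716 0.06  0.   ]
(385, 236) [ 0.429 -0.138  0.   ]
(386, 183) [ 0.566 -0.143  0.   ]
```

View pics/tc.png

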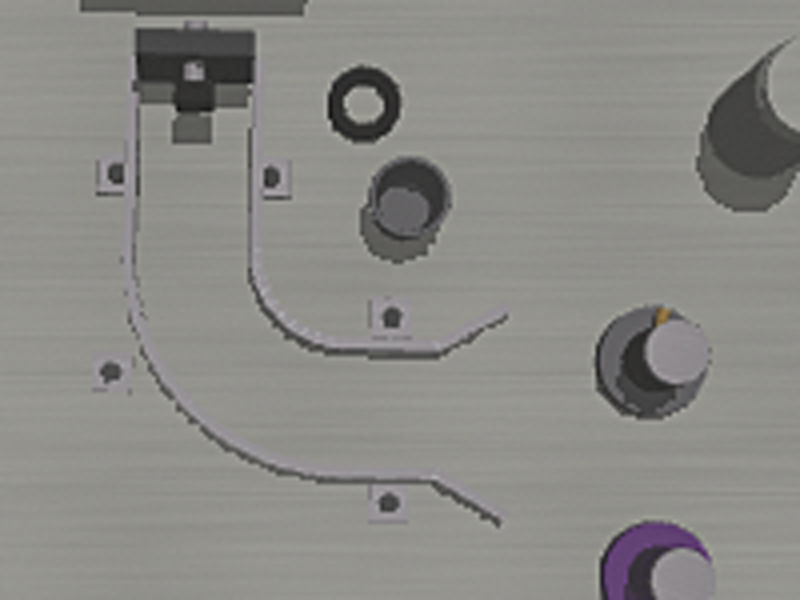

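View pics/sc.png

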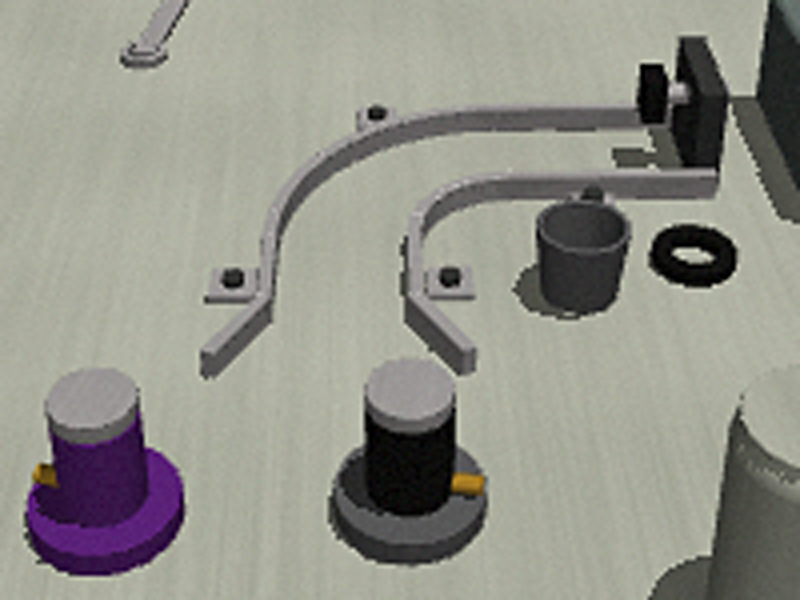

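The crops confirm the target. It is the black sleeved drum with grey foot and brass stub, with its top disc at crop (676,352) in the top view and (410,395) in the side view. The purple one is the decoy. Next I fit the rails in both views and triangulate the head.

```bash
cat > fit.py <<'E'
import pickle,cv2,numpy as np
from h import *
from scipy.optimize import least_squares
P=pickle.load(open('P.pkl','rb')); T,S=P['top'],P['side']
def pc(u,v,o): return ((u+.5)/4-.5+o[0],(v+.5)/4-.5+o[1])
to,so=(260,105),(220,175)
X=tri([T,S],[pc(676,352,to),pc(410,395,so)]); print('drum top',X.round(4))
print('foot top-view',plane(T,pc(652,362,to),.010).round(4),'foot side-view',plane(S,pc(409,501,so),.014).round(4))
m=(plane(T,pc(433,481,to),.016)+plane(T,pc(438,353,to),.016))/2; print('mouth guess',m.round(4))
L=plane(T,pc(133,200,to),.016);R=plane(T,pc(252,200,to),.016);print('exit walls',L.round(4),R.round(4))
def dt(p):
    g=cv2.cvtColor(cv2.resize(p['color'],None,fx=4,fy=4,interpolation=cv2.INTER_CUBIC),cv2.COLOR_RGB2GRAY)
    return cv2.distanceTransform(255-cv2.Canny(cv2.GaussianBlur(g,(0,0),2.5),15,40),cv2.DIST_L2,5)/4
D={'top':dt(T),'side':dt(S)}
M={'top':[(-.037,.016),(-.045,.016),(.037,.016),(.045,.016)],'side':[(-.037,.016),(-.045,.016),(.037,.016),(.045,.016),(.037,0.),(-.045,0.)]}
def res(q,views):
    r=[]
    for v in views:
        for o,z in M[v]:
            uv=(proj(P[v],toW(q,curve(o,z)))+.5)*4-.5
            r.append(cv2.remap(D[v].astype(np.float32),uv[:,0].astype(np.float32).reshape(-1,1),uv[:,1].astype(np.float32).reshape(-1,1),cv2.INTER_LINEAR).ravel())
    return np.minimum(np.concatenate(r),3)
def fit(views):
    best=None
    for dx in np.arange(-.008,.009,.004):
        for dy in np.arange(-.008,.009,.004):
            for a in(-.05,-.025,0,.025,.05):
                s=least_squares(res,[m[0]+dx,m[1]+.06+dy,a],args=(views,),loss='soft_l1',f_scale=.5,diff_step=1e-3,max_nfev=30,x_scale=[.01,.01,.1])
                if best is None or s.cost<best.cost: best=s
    print(views,best.x[:2].round(4),np.degrees(best.x[2]).round(2),best.cost.round(1),np.median(best.fun).round(2)); return best.x
fit(['top']);fit(['side']);q=fit(['top','side'])
print('pts mouth,home',toW(q,[[0,-.06,.036],[.165,.1,.036]]).round(4))
pics=[]
for v,o in(('top',to),('side',so)):
    im=cv2.resize(P[v]['color'][o[1]:o[1]+150,o[0]:o[0]+200],None,fx=4,fy=4)[:,:,::-1].copy()
    for off,z in M[v]:
        uv=((proj(P[v],toW(q,curve(off,z)))-o+.5)*4-.5)
        cv2.polylines(im,[uv.round().astype(int)],False,(0,0,255) if off>0 else (0,200,0),1)
    pics.append(im[:,:520] if v=='top' else im[:400,190:])
h=300
cv2.imwrite('pics/ov.png',np.hstack([cv2.resize(i,(400,int(i.shape[0]*400/i.shape[1])))[:h] for i in pics]))
E
python3 fit.py
```

```text
drum top [ 0.5352 -0.2344  0.0677]
foot top-view [ 0.5333 -0.2343  0.01  ] foot side-view [ 0.5355 -0.2435  0.014 ]
mouth guess [ 0.4976 -0.0948  0.016 ]
exit walls [0.6371 0.0984 0.016 ] [0.6371 0.0219 0.016 ]
['top'] [ 0.498  -0.0343] -1.38 76.4 0.53
['side'] [ 0.2972 -0.5995] 0.04 0.0 0.0
['top', 'side'] [ 0.4985 -0.0374] -1.55 342.5 0.68
pts mouth,home [[ 0.4968 -0.0974  0.036 ]
 [ 0.6661  0.0581  0.036 ]]Traceback (most recent call last):
  File "fit.py", line 41, in <module>
    cv2.imwrite('pics/ov.png',np.hstack([cv2.resize(i,(400,int(i.shape[0]*400/i.shape[1])))[:h] for i in pics]))
                              ~~~~~~~~~^^^^^^^^^^^^^^^^^^^^^^^^^^^^^^^^^^^^^^^^^^^^^^^^^^^^^^^^^^^^^^^^^^^^^^^^
    return _nx.concatenate(arrs, 1, dtype=dtype, casting=casting)
           ~~~~~~~~~~~~~~~^^^^^^^^^^^^^^^^^^^^^^^^^^^^^^^^^^^^^^^
ValueError: all the input array dimensions except for the concatenation axis must match exactly, but along dimension 0, the array at index 0 has size 300 and the array at index 1 has size 262
```

```bash
sed -i "s/h=300/h=262/; s/np.minimum(np.concatenate(r),3)/np.concatenate([np.minimum(np.concatenate(r),3),(np.array(q)-[.498,-.0355,-.025])\/[.006,.006,.05]])/" fit.py; python3 fit.py
```

```text
drum top [ 0.5352 -0.2344  0.0677]
foot top-view [ 0.5333 -0.2343  0.01  ] foot side-view [ 0.5355 -0.2435  0.014 ]
mouth guess [ 0.4976 -0.0948  0.016 ]
exit walls [0.6371 0.0984 0.016 ] [0.6371 0.0219 0.016 ]
['top'] [ 0.4979 -0.0344] -1.36 76.4 0.52
['side'] [ 0.5063 -0.037 ] -1.34 120.1 0.32
['top', 'side'] [ 0.4984 -0.0375] -1.55 342.5 0.68
pts mouth,home [[ 0.4968 -0.0974  0.036 ]
 [ 0.6661  0.058   0.036 ]]
```

View pics/ov.png

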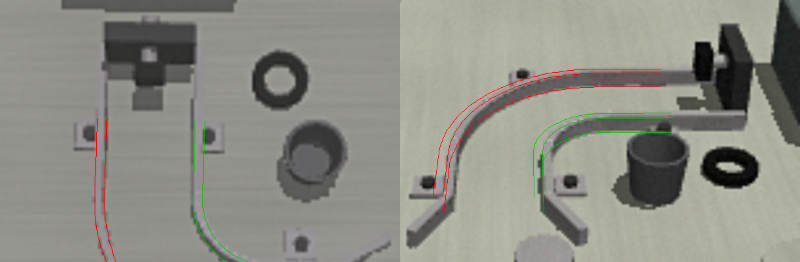

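The overlay shows the top fit is good, but the side view disagrees by about 8 mm in x. I'll use the gripper's known pose as the arbiter, moving toward the head first.

send_rows([
  [[0.73,0.81,0.04],-0.28],
  [[0.73,0.81,0.04],-0.28],
  [[0.73,0.81,0.04],-0.28],
  [[0.73,0.81,0.04],-0.28],
  [[0.73,0.81,0.04],-0.28],
], gripper=1)

```text
clock: 1.22
tool_pos: [0.3572, 0.4015, 0.2845]
orientation: [-180.0, -0.0, -1.0]
force: [0.2, 0.7, -0.2]
opening: 0.0876
gripper_force: 0.0
```

send_rows([
  [[0.235,0.79,0.035],0],
  [[0.235,0.79,0.035],0],
  [[0.235,0.79,0.035],0],
  [[0.235,0.79,0.035],0],
  [[0.235,0.79,0.035],0],
])

```text
clock: 1.63
tool_pos: [0.4118, 0.2006, 0.2761]
orientation: [-180.0, -0.0, -1.3]
force: [1.0, 0.3, 0.1]
opening: 0.0875
gripper_force: 0.0
```

send_rows([
  [[0.16,0.54,0.024],0],
  [[0.16,0.54,0.024],0],
  [[0.16,0.54,0.024],0],
  [[0.16,0.54,0.024],0],
  [[0.16,0.54,0.024],0],
])

```text
clock: 2.05
tool_pos: [0.4664, -0.0003, 0.2673]
orientation: [-180.0, -0.1, -1.3]
force: [1.7, 0.7, 1.0]
opening: 0.0879
gripper_force: 0.0
```

send_rows([
  [[0.07,0.23,0.01],0],
  [[0.07,0.23,0.01],0],
  [[0.07,0.23,0.01],0],
  [[0.07,0.23,0.01],0],
  [[0.07,0.23,0.01],0],
])

```text
clock: 2.47
tool_pos: [0.5185, -0.187, 0.2587]
orientation: [180.0, -0.0, -1.4]
force: [1.0, 1.6, 0.3]
opening: 0.0878
gripper_force: 0.0
```

```bash
python3 - <<'E'
from plant import ctrl
import cv2,pickle,numpy as np
from h import *
from scipy.spatial.transform import Rotation as Ro
o=ctrl.get_obs(); print(o['clock'],o['tool_pos'],o['orientation'])
Rm=Ro.from_euler('xyz',o['orientation'],degrees=True).as_matrix()
P={n:ctrl.snapshot(n) for n in('top','side')}; pickle.dump(P,open('P1.pkl','wb'))
out=[]
tool=[[x,s*y,.066] for s in(-1,1) for y in(.044,.065) for x in(-.0095,.0095)]+[[0,0,0.]]
W=np.array(o['tool_pos'])+np.array(tool)@Rm.T
for n in P:
    uv=proj(P[n],W); c=uv.mean(0).astype(int); x0,y0=c[0]-66,c[1]-80
    im=cv2.resize(P[n]['color'][y0:y0+150,x0:x0+133],None,fx=3,fy=4 if 0 else 3,interpolation=cv2.INTER_CUBIC)[:,:,::-1].copy()
    for p in uv:
        cv2.drawMarker(im,tuple(((p-[x0,y0]+.5)*3-.5).round().astype(int)),(0,0,255),cv2.MARKER_CROSS,9,1)
    print(n,x0,y0); out.append(im)
cv2.imwrite('pics/g1.png',np.hstack(out))
E
```

```text
2.4667 [ 0.51850154 -0.18696165  0.25865846] [ 1.79972392e+02 -6.17457188e-03 -1.39452945e+00]
top 356 114
side 244 114
```

View pics/g1.png

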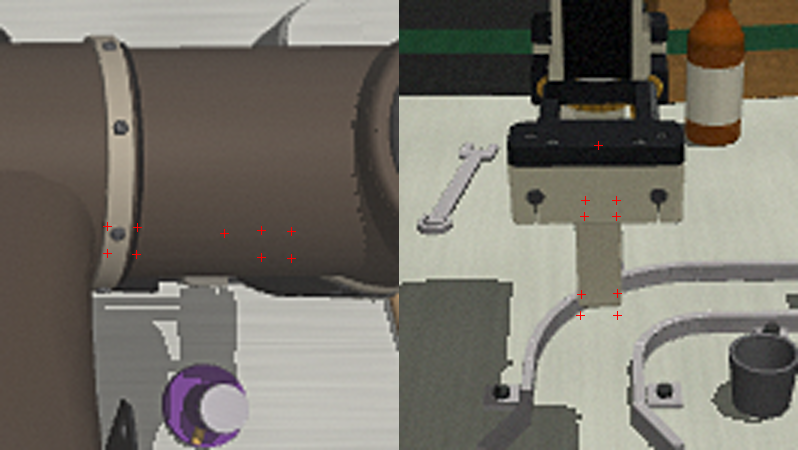

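The side picture shows the finger centred at (598,290), right on the projected pose, so side x is sound near column 310. I'll compare matching features (bolts, seal, heads) between the two views to find the discrepancy.

```bash
python3 - <<'E'
import pickle
from h import *
P=pickle.load(open('P.pkl','rb'));T,S=P['top'],P['side']
f=lambda u,v,o:((u+.5)/4-.5+o[0],(v+.5)/4-.5+o[1])
for n,a,b,z in(('bolt_in',(391,317),(450,276),.008),('bolt_low',(388,503),(232,277),.008),('bolt_left',(110,372),(376,114),.008),('bolt_r',(270,177),(592,192),.008),('seal',(364,104),(694,255),.005),('headtop',(676,352),(410,395),.072),('flareR',(440,350),(410,292),.016),('flareL',(433,480),(268,293),.016)):
    ta,sb=f(*a,(260,105)),f(*b,(220,175)); X=tri([T,S],[ta,sb])
    print(n,X.round(4),'repr err',(proj(T,X)[0]-ta).round(1),(proj(S,X)[0]-sb).round(1),'top',plane(T,ta,z)[:2].round(4),'side',plane(S,sb,z)[:2].round(4))
for p in(T,S):
    K,R,t=cam(p);print('C',(-R.T@t).round(3),'f',K[0,0].round(1))
print('purple top',plane(T,f(683,577,(260,105)),.072)[:2],'side',plane(S,f(92,405,(220,175)),.072)[:2])
E
```

```text
bolt_in [ 0.5643 -0.0678  0.0069] repr err [-0.  -0.7] [-0.8  0.1] top [ 0.5624 -0.0677] side [ 0.5659 -0.0689]
bolt_low [ 0.4441 -0.0649  0.0078] repr err [-0.  -0.4] [-0.5  0. ] top [ 0.443 -0.065] side [ 0.4453 -0.0651]
bolt_left [0.5281 0.1132 0.006 ] repr err [-0.  -0.5] [-0.5  0.1] top [0.5267 0.113 ] side [0.5293 0.1101]
bolt_r [0.6552 0.01   0.0089] repr err [ 0.  -0.6] [-0.7  0.1] top [0.6537 0.0101] side [0.6572 0.0117]
seal [ 0.7042 -0.0515  0.0053] repr err [ 0.1 -0.7] [-0.7  0.1] top [ 0.7026 -0.0513] side [ 0.7061 -0.0506]
headtop [ 0.5352 -0.2344  0.0677] repr err [-0.  -0.4] [-0.6  0.1] top [ 0.5338 -0.2333] side [ 0.5361 -0.2392]
flareR [ 0.5412 -0.0976  0.0193] repr err [-0.  -0.5] [-0.6  0.1] top [ 0.5403 -0.098 ] side [ 0.5427 -0.093 ]
flareL [ 0.4621 -0.0924  0.0168] repr err [-0.2 -1.8] [-2.1  0.2] top [ 0.4575 -0.0929] side [ 0.4665 -0.0909]
C [0.438 0.032 1.066] f 413.1
C [ 0.514 -0.727  0.499] f 368.1
purple top [ 0.39897604 -0.23465792] side [ 0.39983747 -0.24023482]
```

Between the two views, x differs by a steady 3 mm or so and y agrees. The gripper check supports the side view. I take the head as (0.536, -0.2345) with drum top about 70 mm, and the rails as about (0.5058, -0.0365), yaw -1.35°. Descending now.

send_rows([
  [[0.0234,0.059,0],0],
  [[0.0234,0.059,0],0],
  [[0.0234,0.059,0.04],0],
  [[0.0234,0.059,0.08],0],
  [[0.0234,0.059,0.12],0],
])

```text
clock: 2.98
tool_pos: [0.5359, -0.2309, 0.1624]
orientation: [-180.0, -0.1, -1.3]
force: [-0.1, -0.5, -0.2]
opening: 0.0874
gripper_force: 0.0
```

send_rows([
  [[0,0,0.03],0],
  [[0,0,0.06],0],
  [[0,0,0.08],0],
  [[0,0,0.087],0],
  [[0,0,0.087],0],
])

```text
clock: 3.4
tool_pos: [0.535, -0.2306, 0.092]
orientation: [-180.0, 0.2, -1.3]
force: [-0.6, -0.2, 0.2]
opening: 0.0873
gripper_force: 0.0
```

send_rows([
  [[0,0.005,0],0],
  [[0,0.005,0],0],
  [[0,0.005,0],0],
  [[0,0.005,0],0],
  [[0,0.005,0],0],
])

```text
clock: 3.82
tool_pos: [0.5359, -0.2353, 0.0941]
orientation: [180.0, -0.1, -1.3]
force: [-0.1, -0.0, 0.6]
opening: 0.0876
gripper_force: 0.0
```

```bash
python3 - <<'E'
from plant import ctrl
import cv2
from h import *
o=ctrl.get_obs(); print(o['tool_pos'],o['force'])
p=ctrl.snapshot('side'); uv=proj(p,[o['tool_pos']])[0]; print(uv)
cv2.imwrite('pics/s2.png',cv2.resize(p['color'][200:325,260:390],None,fx=4,fy=4,interpolation=cv2.INTER_CUBIC)[:,:,::-1])
E
```

```text
[ 0.53594272 -0.23527448  0.09407823] [-0.13152742 -0.03967969  0.552236  ]
[321.97703244 261.87453786]
```

View pics/s2.png

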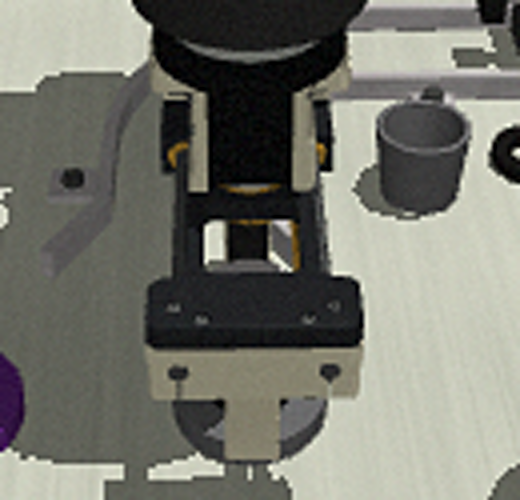

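The crop shows the finger spanning columns 224–281 and the foot 172–328, so they are concentric to within 0.5 mm. Gripping.

send_rows([
  [[0,0,0],0],
  [[0,0,0],0],
  [[0,0,0],0],
  [[0,0,0],0],
  [[0,0,0],0],
], gripper=0.3)

```text
clock: 4.28
tool_pos: [0.5356, -0.2352, 0.0931]
orientation: [180.0, 0.0, -1.3]
force: [-0.2, -0.2, 0.8]
opening: 0.06
gripper_force: 0.0
```

send_rows([
  [[0,0,0],0],
  [[0,0,0],0],
  [[0,0,0],0],
  [[0,0,0],0],
  [[0,0,0],0],
])

```text
clock: 4.7
tool_pos: [0.5356, -0.2351, 0.0932]
orientation: [-180.0, 0.0, -1.3]
force: [-0.3, 0.8, -0.3]
opening: 0.0394
gripper_force: 30.0
```

send_rows([
  [[-0.005,-0.006,0],0],
  [[-0.015,-0.019,0],0],
  [[-0.028,-0.035,0],0],
  [[-0.038,-0.048,0],0],
  [[-0.0431,-0.0538,0],0],
])

```text
clock: 5.12
tool_pos: [0.5009, -0.1903, 0.0932]
orientation: [-180.0, 0.0, -1.3]
force: [0.9, -1.4, -4.5]
opening: 0.0397
gripper_force: 30.0
```

send_rows([
  [[0,-0.003,0],0],
  [[0,-0.008,0],0],
  [[0,-0.015,0],0],
  [[0,-0.022,0],0],
  [[0,-0.025,0],0],
])

```text
clock: 5.53
tool_pos: [0.5029, -0.1709, 0.0932]
orientation: [180.0, -0.0, -1.3]
force: [0.3, -2.6, -2.4]
opening: 0.0396
gripper_force: 30.0
```

send_rows([
  [[0,-0.006,0],0],
  [[0,-0.013,0],0],
  [[0,-0.02,0],0],
  [[0,-0.027,0],0],
  [[0,-0.033,0],0],
])

```text
clock: 5.95
tool_pos: [0.5032, -0.1443, 0.0932]
orientation: [-180.0, 0.0, -1.3]
force: [0.3, -2.5, -2.4]
opening: 0.0393
gripper_force: 30.0
```

send_rows([
  [[0,-0.006,0],0],
  [[0,-0.012,0],0],
  [[0,-0.018,0],0],
  [[0,-0.024,0],0],
  [[0,-0.028,0],0],
])

```text
clock: 6.37
tool_pos: [0.5036, -0.122, 0.0932]
orientation: [-180.0, 0.0, -1.3]
force: [-0.2, -3.5, -2.9]
opening: 0.0395
gripper_force: 30.0
```

send_rows([
  [[0,-0.004,0],0],
  [[0,-0.008,0],0],
  [[0,-0.012,0],0],
  [[0,-0.016,0],0],
  [[0,-0.02,0],0],
])

```text
clock: 6.78
tool_pos: [0.504, -0.1063, 0.0932]
orientation: [-180.0, 0.0, -1.3]
force: [-0.3, -1.5, -2.8]
opening: 0.0392
gripper_force: 30.0
```

send_rows([
  [[0,-0.004,0],0],
  [[0,-0.008,0],0],
  [[0,-0.012,0],0],
  [[0,-0.016,0],0],
  [[0,-0.018,0],0],
])

```text
clock: 7.2
tool_pos: [0.5044, -0.0918, 0.0932]
orientation: [-180.0, 0.0, -1.3]
force: [0.2, -2.2, -4.7]
opening: 0.0396
gripper_force: 30.0
```

send_rows([
  [[0,-0.005,0],0],
  [[0,-0.01,0],0],
  [[0,-0.015,0],0],
  [[0,-0.02,0],0],
  [[0,-0.025,0],0],
])

```text
clock: 7.62
tool_pos: [0.5048, -0.0718, 0.0932]
orientation: [-180.0, 0.0, -1.3]
force: [1.0, -1.5, -4.7]
opening: 0.0399
gripper_force: 30.0
```

send_rows([
  [[0.0008,0,0],0],
  [[0.0013,0,0],0],
  [[0.0018,0,0],0],
  [[0.0018,0,0],0],
  [[0.0018,0,0],0],
])

```text
clock: 8.03
tool_pos: [0.5063, -0.0722, 0.0932]
orientation: [-180.0, -0.0, -1.3]
force: [-1.4, 1.9, -3.4]
opening: 0.0394
gripper_force: 30.0
```

send_rows([
  [[0.0005,0,0],0],
  [[0.001,0,0],0],
  [[0.0012,0,0],0],
  [[0.0012,0,0],0],
  [[0.0012,0,0],0],
])

```text
clock: 8.45
tool_pos: [0.507, -0.0724, 0.0932]
orientation: [180.0, 0.0, -1.3]
force: [-2.7, -0.7, -2.5]
opening: 0.0398
gripper_force: 30.0
```

send_rows([
  [[-0.001,0,0],0],
  [[-0.002,0,0],0],
  [[-0.003,0,0],0],
  [[-0.004,0,0],0],
  [[-0.0045,0,0],0],
])

```text
clock: 8.87
tool_pos: [0.5037, -0.0721, 0.0932]
orientation: [-180.0, -0.0, -1.3]
force: [0.2, -0.8, -6.2]
opening: 0.0399
gripper_force: 30.0
```

send_rows([
  [[-0.0005,0,0],0],
  [[-0.001,0,0],0],
  [[-0.0012,0,0],0],
  [[-0.0012,0,0],0],
  [[-0.0012,0,0],0],
])

```text
clock: 9.28
tool_pos: [0.5029, -0.0721, 0.0932]
orientation: [-180.0, -0.0, -1.3]
force: [2.1, -0.5, -8.5]
opening: 0.0393
gripper_force: 30.0
```

send_rows([
  [[-0.0005,0,0.0002],0],
  [[-0.001,0,0.0003],0],
  [[-0.0014,0,0.0003],0],
  [[-0.0014,0,0.0003],0],
  [[-0.0014,0,0.0003],0],
])

```text
clock: 9.7
tool_pos: [0.5026, -0.072, 0.0934]
orientation: [-180.0, -0.1, -1.3]
force: [5.1, -1.6, -8.1]
opening: 0.0395
gripper_force: 30.0
```

send_rows([
  [[0.001,0,0],0],
  [[0.002,0,0],0],
  [[0.003,0,0],0],
  [[0.003,0,0],0],
  [[0.003,0,0],0],
])

```text
clock: 10.12
tool_pos: [0.5031, -0.0721, 0.0932]
orientation: [180.0, 0.1, -1.3]
force: [-4.3, 2.4, 4.4]
opening: 0.0396
gripper_force: 30.0
```

```bash
python3 - <<'E'
from plant import ctrl
o=ctrl.get_obs(); print(o['tool_pos'],o['orientation'],o['force'],o['moment'],o['clock'])
E
```

```text
[ 0.5031183  -0.07213148  0.0931759 ] [ 1.79999079e+02  8.34467335e-02 -1.32428534e+00] [-4.33727606  2.44647906  4.40124103] [ 1.18284442  1.40475596 -0.02102558] 10.1167
```

send_rows([
  [[0,0,-0.0002],0],
  [[0.0006,0,-0.0003],0],
  [[0.001,0,-0.0003],0],
  [[0.001,0,-0.0003],0],
  [[0.001,0,-0.0003],0],
])

```text
clock: 10.53
tool_pos: [0.5037, -0.0724, 0.0932]
orientation: [180.0, 0.1, -1.3]
force: [-5.6, 2.1, 4.6]
opening: 0.0396
gripper_force: 30.0
```

The head has likely pitched slightly about the pad line from the wall probing. I'll release it so it stands flat, then regrip.

send_rows([
  [[0,0,0],0],
  [[0,0,0],0],
  [[0,0,0],0],
  [[0,0,0],0],
  [[0,0,0],0],
], gripper=0.55)

```text
clock: 10.95
tool_pos: [0.505, -0.0722, 0.0933]
orientation: [180.0, -0.0, -1.3]
force: [-0.5, -0.7, 0.4]
opening: 0.0479
gripper_force: 0.0
```

```bash
python3 - <<'E'
from plant import ctrl
o=ctrl.get_obs(); print(o['tool_pos'],o['orientation'],o['force'],o['moment'],o['clock'],o['opening'])
E
```

```text
[ 0.50501718 -0.07223393  0.09327828] [ 1.79998035e+02 -2.09135941e-02 -1.31438121e+00] [-0.45484602 -0.71495357  0.44645528] [-0.06194171  0.00734383  0.02639072] 10.95 0.04785571158745794
```

send_rows([
  [[0,0,0],0],
  [[0,0,0],0],
  [[0,0,0],0],
  [[0,0,0],0],
  [[0,0,0],0],
], gripper=0.3)

```text
clock: 11.37
tool_pos: [0.5048, -0.0723, 0.0932]
orientation: [180.0, -0.0, -1.3]
force: [0.8, -1.0, -0.8]
opening: 0.0398
gripper_force: 30.0
```

send_rows([
  [[0,-0.004,0],0],
  [[0,-0.008,0],0],
  [[0,-0.012,0],0],
  [[0,-0.016,0],0],
  [[0,-0.02,0],0],
])

```text
clock: 11.78
tool_pos: [0.505, -0.0559, 0.0932]
orientation: [180.0, 0.0, -1.3]
force: [-0.9, -4.7, 1.6]
opening: 0.0397
gripper_force: 30.0
```

```bash
python3 - <<'E'
from plant import ctrl
from h import *
o=ctrl.get_obs(); print(o['tool_pos'],o['orientation'],o['force'],o['moment'],o['clock'],o['opening'])
q=np.array([.5056,-.0365,np.radians(-1.33)])
a=np.radians(np.arange(0,91,10)); pts=np.c_[.1-.1*np.cos(a),.1*np.sin(a)]*1000
print(np.diff(pts,axis=0)/800)   # rails dx,dy shares per 10 deg
c,s=np.cos(q[2]),np.sin(q[2]);d=o['tool_pos'][:2]-q[:2];print('rails XY',c*d[0]+s*d[1],-s*d[0]+c*d[1])
E
```

```text
[ 0.5049953  -0.05594607  0.09320283] [ 1.79990244e+02  1.70271936e-02 -1.31288300e+00] [-0.9402227  -4.73370143  1.57053485] [-1.63768896  0.04730794 -0.01396688] 11.7833 0.03965645807873045
[[0.00189903 0.02170602]
 [0.00563939 0.0210465 ]
 [0.0092084  0.01974748]
 [0.01249762 0.01784845]
 [0.0154071  0.0154071 ]
 [0.01784845 0.01249762]
 [0.01974748 0.0092084 ]
 [0.0210465  0.00563939]
 [0.02170602 0.00189903]]
rails XY -0.0001531805183696516 -0.01945486641096929
```

send_rows([
  [[0,-0.005,-0.0002],0],
  [[0,-0.01,-0.0003],0],
  [[0,-0.015,-0.0003],0],
  [[0,-0.02,-0.0003],0],
  [[0,-0.024,-0.0003],0],
])

```text
clock: 12.2
tool_pos: [0.5054, -0.0364, 0.0932]
orientation: [-180.0, 0.0, -1.3]
force: [-0.9, -2.6, -2.7]
opening: 0.0394
gripper_force: 30.0
```

send_rows([
  [[0.0001,-0.0044,0],0],
  [[0.0003,-0.0087,0],0],
  [[0.0007,-0.0131,0],0],
  [[0.0012,-0.0174,0],0],
  [[0.0019,-0.0217,0],0],
])

```text
clock: 12.62
tool_pos: [0.5073, -0.0193, 0.0933]
orientation: [-180.0, 0.0, -1.3]
force: [0.6, -0.5, -5.3]
opening: 0.0394
gripper_force: 30.0
```

send_rows([
  [[0.0008,-0.0043,0],0],
  [[0.0018,-0.0085,0],0],
  [[0.0029,-0.0127,0],0],
  [[0.0042,-0.0169,0],0],
  [[0.0056,-0.021,0],0],
])

```text
clock: 13.03
tool_pos: [0.5124, -0.0026, 0.0933]
orientation: [-180.0, 0.0, -1.3]
force: [0.1, 0.6, -8.0]
opening: 0.0395
gripper_force: 30.0
```

send_rows([
  [[0.0016,-0.0041,0],0],
  [[0.0033,-0.0081,0],0],
  [[0.0051,-0.012,0],0],
  [[0.0071,-0.0159,0],0],
  [[0.0092,-0.0197,0],0],
])

```text
clock: 13.45
tool_pos: [0.5203, 0.0129, 0.0934]
orientation: [180.0, 0.0, -1.3]
force: [0.2, -0.5, -8.8]
opening: 0.0396
gripper_force: 30.0
```

send_rows([
  [[0.0022,-0.0037,0.0002],0],
  [[0.0046,-0.0074,0.0004],0],
  [[0.0071,-0.011,0.0006],0],
  [[0.0097,-0.0145,0.0006],0],
  [[0.0125,-0.0179,0.0006],0],
])

```text
clock: 13.87
tool_pos: [0.5305, 0.0267, 0.0932]
orientation: [180.0, 0.0, -1.3]
force: [-2.4, -2.7, -0.2]
opening: 0.0396
gripper_force: 30.0
```

send_rows([
  [[0.0029,-0.0033,0],0],
  [[0.0058,-0.0065,0],0],
  [[0.0089,-0.0096,0],0],
  [[0.0121,-0.0126,0],0],
  [[0.0154,-0.0155,0],0],
])

```text
clock: 14.28
tool_pos: [0.5429, 0.0387, 0.0932]
orientation: [180.0, 0.0, -1.3]
force: [-3.7, -3.7, 3.1]
opening: 0.0394
gripper_force: 30.0
```

send_rows([
  [[0.0034,-0.0028,0],0],
  [[0.0069,-0.0054,0],0],
  [[0.0105,-0.0079,0],0],
  [[0.0141,-0.0103,0],0],
  [[0.0179,-0.0125,0],0],
])

```text
clock: 14.7
tool_pos: [0.5573, 0.0484, 0.0932]
orientation: [180.0, 0.1, -1.3]
force: [-5.4, -3.3, 5.2]
opening: 0.0393
gripper_force: 30.0
```

send_rows([
  [[0.0038,-0.0021,-0.0002],0],
  [[0.0077,-0.0041,-0.0004],0],
  [[0.0117,-0.0059,-0.0004],0],
  [[0.0157,-0.0077,-0.0004],0],
  [[0.0197,-0.0093,-0.0004],0],
])

```text
clock: 15.12
tool_pos: [0.5737, 0.0557, 0.0933]
orientation: [180.0, 0.0, -1.3]
force: [-5.1, -2.5, 0.5]
opening: 0.0392
gripper_force: 30.0
```

send_rows([
  [[0.0041,-0.0014,-0.0001],0],
  [[0.0083,-0.0027,-0.0002],0],
  [[0.0125,-0.0038,-0.0002],0],
  [[0.0168,-0.0048,-0.0002],0],
  [[0.021,-0.0057,-0.0002],0],
])

```text
clock: 15.53
tool_pos: [0.5908, 0.0599, 0.0933]
orientation: [-180.0, -0.0, -1.3]
force: [-2.0, -0.5, -3.8]
opening: 0.0396
gripper_force: 30.0
```

send_rows([
  [[0.0043,-0.0007,0],0],
  [[0.0086,-0.0012,0],0],
  [[0.013,-0.0016,0],0],
  [[0.0174,-0.0018,0],0],
  [[0.0217,-0.0019,0],0],
])

```text
clock: 15.95
tool_pos: [0.6082, 0.0609, 0.0933]
orientation: [-180.0, -0.0, -1.3]
force: [-0.6, 0.4, -6.1]
opening: 0.0397
gripper_force: 30.0
```

send_rows([
  [[0.004,0,0],0],
  [[0.008,0,0],0],
  [[0.012,0,0],0],
  [[0.016,0,0],0],
  [[0.02,0,0],0],
])

```text
clock: 16.37
tool_pos: [0.6241, 0.0605, 0.0933]
orientation: [-180.0, 0.0, -1.3]
force: [0.3, 0.8, -7.3]
opening: 0.04
gripper_force: 30.0
```

send_rows([
  [[0.005,0,0.0002],0],
  [[0.01,0,0.0004],0],
  [[0.015,0,0.0004],0],
  [[0.02,0,0.0004],0],
  [[0.025,0,0.0004],0],
])

```text
clock: 16.78
tool_pos: [0.6442, 0.06, 0.0933]
orientation: [180.0, -0.0, -1.3]
force: [-2.6, 0.0, -3.4]
opening: 0.0397
gripper_force: 30.0
```

send_rows([
  [[0.0025,0,0],0],
  [[0.005,0,0],0],
  [[0.0075,0,0],0],
  [[0.01,0,0],0],
  [[0.011,0,0],0],
])

```text
clock: 17.2
tool_pos: [0.6528, 0.0598, 0.0933]
orientation: [180.0, -0.0, -1.3]
force: [-3.5, -0.2, -0.6]
opening: 0.0391
gripper_force: 30.0
```

send_rows([
  [[0.002,0,0],0],
  [[0.004,0,0],0],
  [[0.006,0,0],0],
  [[0.008,0,0],0],
  [[0.01,0,0],0],
])

```text
clock: 17.62
tool_pos: [0.6607, 0.0596, 0.0933]
orientation: [180.0, 0.0, -1.3]
force: [-3.9, -0.7, 0.7]
opening: 0.0395
gripper_force: 30.0
```

send_rows([
  [[0.0008,0,0],0],
  [[0.0016,0,0],0],
  [[0.0024,0,0],0],
  [[0.0032,0,0],0],
  [[0.0036,0,0],0],
])

```text
clock: 18.03
tool_pos: [0.6635, 0.0596, 0.0933]
orientation: [180.0, -0.0, -1.3]
force: [-5.8, 0.6, 2.3]
opening: 0.0392
gripper_force: 30.0
```

send_rows([
  [[0.0004,0,-0.0002],0],
  [[0.0008,0,-0.0003],0],
  [[0.0012,0,-0.0003],0],
  [[0.0016,0,-0.0003],0],
  [[0.002,0,-0.0003],0],
])

```text
clock: 18.45
tool_pos: [0.6651, 0.0595, 0.0933]
orientation: [180.0, 0.0, -1.3]
force: [-3.4, 0.1, 0.1]
opening: 0.0396
gripper_force: 30.0
```

Free sliding still. I'll keep stepping in small moves.

send_rows([
  [[0.0005,0,0],0],
  [[0.001,0,0],0],
  [[0.0015,0,0],0],
  [[0.002,0,0],0],
  [[0.0025,0,0],0],
])

```text
clock: 18.87
tool_pos: [0.6671, 0.0595, 0.0933]
orientation: [-180.0, -0.0, -1.3]
force: [-2.9, -0.3, -1.3]
opening: 0.0395
gripper_force: 30.0
```

send_rows([
  [[0.0004,0,0],0],
  [[0.0008,0,0],0],
  [[0.0012,0,0],0],
  [[0.0016,0,0],0],
  [[0.002,0,0],0],
])

```text
clock: 19.28
tool_pos: [0.6687, 0.0594, 0.0933]
orientation: [180.0, 0.0, -1.3]
force: [-2.9, 0.4, -1.3]
opening: 0.0396
gripper_force: 30.0
```

send_rows([
  [[0.0005,0,0],0],
  [[0.001,0,0],0],
  [[0.0015,0,0],0],
  [[0.002,0,0],0],
  [[0.0025,0,0],0],
])

```text
clock: 19.7
tool_pos: [0.6707, 0.0594, 0.0933]
orientation: [-180.0, -0.0, -1.3]
force: [-2.7, 0.6, -2.6]
opening: 0.0393
gripper_force: 30.0
```

send_rows([
  [[0.0004,0,0],0],
  [[0.0008,0,0],0],
  [[0.0012,0,0],0],
  [[0.0016,0,0],0],
  [[0.002,0,0],0],
])

```text
clock: 20.12
tool_pos: [0.6723, 0.0593, 0.0933]
orientation: [-180.0, -0.0, -1.3]
force: [-2.5, -0.2, -3.6]
opening: 0.0393
gripper_force: 30.0
```

send_rows([
  [[0.0005,0,0],0],
  [[0.001,0,0],0],
  [[0.0015,0,0],0],
  [[0.002,0,0],0],
  [[0.0025,0,0],0],
])

```text
clock: 20.53
tool_pos: [0.6733, 0.0593, 0.0933]
orientation: [180.0, 0.1, -1.3]
force: [-8.3, 1.4, 1.3]
opening: 0.0397
gripper_force: 30.0
```

send_rows([
  [[0.0004,0,0],0],
  [[0.0008,0,0],0],
  [[0.0012,0,0],0],
  [[0.0016,0,0],0],
  [[0.002,0,0],0],
])

```text
clock: 20.95
tool_pos: [0.6735, 0.0593, 0.0933]
orientation: [180.0, 0.3, -1.3]
force: [-14.0, 2.8, 5.7]
opening: 0.0395
gripper_force: 30.0
```

send_rows([
  [[0,0,0],0],
  [[0,0,0],0],
  [[0,0,0],0],
  [[0,0,0],0],
  [[0,0,0],0],
])

```text
clock: 21.37
tool_pos: [0.6735, 0.0593, 0.0933]
orientation: [180.0, 0.2, -1.3]
force: [-13.1, 3.4, 4.6]
opening: 0.0394
gripper_force: 30.0
```

send_rows([
  [[0,0,0],0],
  [[0,0,0],0],
  [[0,0,0],0],
  [[0,0,0],0],
  [[0,0,0],0],
])

```text
clock: 21.78
tool_pos: [0.6735, 0.0593, 0.0933]
orientation: [180.0, 0.2, -1.3]
force: [-12.7, 3.4, 5.3]
opening: 0.0395
gripper_force: 30.0
```

send_rows([
  [[0.0002,0,0],0],
  [[0.0003,0,0],0],
  [[0.0003,0,0],0],
  [[0.0003,0,0],0],
  [[0.0003,0,0],0],
])

```text
clock: 22.2
tool_pos: [0.6735, 0.0593, 0.0933]
orientation: [180.0, 0.3, -1.3]
force: [-14.1, 2.5, 4.9]
opening: 0.0395
gripper_force: 30.0
```

send_rows([
  [[0,0,0],0],
  [[0,0,0],0],
  [[0,0,0],0],
  [[0,0,0],0],
  [[0,0,0],0],
])

```text
clock: 22.62
tool_pos: [0.6735, 0.0593, 0.0933]
orientation: [180.0, 0.3, -1.3]
force: [-14.7, 3.0, 4.9]
opening: 0.0398
gripper_force: 30.0
```

send_rows([
  [[0,0,0],0],
  [[0,0,0],0],
  [[0,0,0],0],
  [[0,0,0],0],
  [[0,0,0],0],
])

```text
clock: 23.03
tool_pos: [0.6735, 0.0593, 0.0933]
orientation: [180.0, 0.3, -1.3]
force: [-13.3, 3.0, 4.5]
opening: 0.0398
gripper_force: 30.0
```

send_rows([
  [[0,0,0],0],
  [[0,0,0],0],
  [[0,0,0],0],
  [[0,0,0],0],
  [[0,0,0],0],
], gripper=0.85)

```text
clock: 23.45
tool_pos: [0.6767, 0.0593, 0.0938]
orientation: [-180.0, -0.1, -1.3]
force: [-0.3, 0.1, 0.2]
opening: 0.0676
gripper_force: 0.0
```

send_rows([
  [[0,0,0],0],
  [[0,0,0],0],
  [[0,0,0],0],
  [[0,0,0],0],
  [[0,0,0],0],
])

```text
clock: 23.87
tool_pos: [0.6761, 0.0593, 0.0933]
orientation: [180.0, 0.0, -1.3]
force: [0.2, 0.4, -0.3]
opening: 0.0745
gripper_force: 0.0
```

send_rows([
  [[0,0,-0.01],0],
  [[0,0,-0.03],0],
  [[0,0,-0.06],0],
  [[0,0,-0.1],0],
  [[0,0,-0.14],0],
])

```text
clock: 24.28
tool_pos: [0.6757, 0.0591, 0.2066]
orientation: [180.0, 0.1, -1.3]
force: [1.2, -0.6, 0.3]
opening: 0.0749
gripper_force: 0.0
```

send_rows([
  [[-0.04,0,-0.03],0],
  [[-0.08,0,-0.06],0],
  [[-0.12,0,-0.08],0],
  [[-0.16,0,-0.08],0],
  [[-0.2,0,-0.08],0],
])

```text
clock: 24.7
tool_pos: [0.5151, 0.0629, 0.2713]
orientation: [-179.9, -0.2, -1.3]
force: [-0.6, 1.1, -0.5]
opening: 0.0746
gripper_force: 0.0
```

send_rows([
  [[-0.04,-0.03,0],0],
  [[-0.06,-0.06,0],0],
  [[-0.06,-0.1,0],0],
  [[-0.06,-0.14,0],0],
  [[-0.06,-0.18,0],0],
])

```text
clock: 25.12
tool_pos: [0.4709, 0.2093, 0.2709]
orientation: [-179.9, -0.1, -1.3]
force: [1.4, 1.2, 0.5]
opening: 0.0745
gripper_force: 0.0
```

```bash
python3 - <<'E'
from plant import ctrl
import cv2,numpy as np
t=ctrl.snapshot('top')['color'];s=ctrl.snapshot('side')['color']
r=lambda i:cv2.resize(i,None,fx=4,fy=4,interpolation=cv2.INTER_CUBIC)[:,:,::-1]
cv2.imwrite('pics/e.png',np.hstack([r(t[90:210,270:370]),r(s[160:280,320:420])]))
E
```

```text
(no output)
```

View pics/e.png

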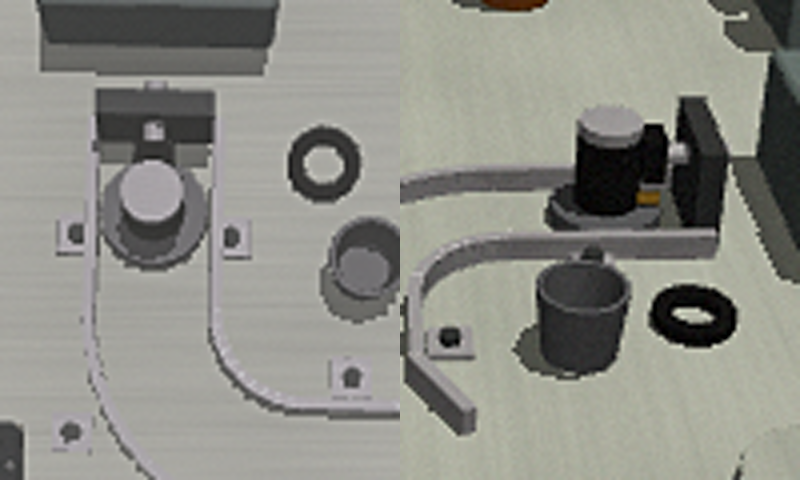

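The head stands upright in the dock, with the drum at crop (150,195) in the top view and (610,160) in the side view. It is against the rubber stop at (654,150), and the cup and seal are undisturbed. Handing in.

```bash
python3 -c "
from plant import ctrl
print(ctrl.close_job())"
```

```text
the job is handed in; nothing more can be done
None
```

The tapping head now stands upright in the dock against the rubber stop. I pressed it home at 13–15 N at the wrist (bench friction included) for about 2 s, then released it, moved the arm clear and handed in the job at about 25 s; the result of the judging was not shown.

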